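# Trip the hidden tray catch in the projector booth

### The arm

A 6-joint arm with a two-finger parallel gripper is mounted at the origin on the work surface. World frame = base frame: x ahead of the robot, y to its left, z up, the work surface at z = 0. Lengths are in mm, angles in rad, forces in N, time in s.
With the tool pointing down it reaches from about 250 to 775 mm from the base axis. Payload 4 kg.
Tool frame: the origin (TCP) lies midway between the tips of the shut fingers; the grasp point (between the pads) lies 19 mm behind it (manip.hold_point_z is the distance from the TCP to the grasp point, in mm); z points along the fingers, y is the line along which they close (so a half turn about z gives the same grasp; the last joint's range is limited). The gripper opens to 85 mm and grips with 20 to 120 N. Pads are 22 mm wide; open, the fingers measure 114 mm over their backs; the gripper's body (76 mm by 85 mm) begins 54 mm behind the grasp point. The pads swing forward as they close: fully open they stand 13 mm farther back than shut.
Start: joints at [1.091, 0.087, 1.371, -0, 1.684, -0.103], TCP at [202.382, 511.431, 206.341] pointing down, gripper open.
Joint ranges: [-3.1, 3.1], [-0.76, 2.03], [0.27, 2.55], [-1.08, 4.22], [0.17, 2.65], [-2.57, 2.57]. Speed limits (rad/s): [2.79, 2.79, 3.14, 3.14, 3.14, 3.14].

### API

Orientations are given as a unit quaternion [w, x, y, z].
In Python, from workcell import manip, optics gives the robot as it stands.
- The arm moves only by the tool arm_command, never from a script. Its argument "steps" is a list of rows, each a list of 7 numbers: the shift along the world's x, y, z in m, then the turn, a rotation vector about the world's x, y, z in rad, then the opening, from -1 (shut) to 1 (fully open), so that 0 is half open. A call has 1 to 20 rows; each row shifts and turns the commanded pose from where the row before left it; what a row does not reach is not made up. A row lasts 1/8 s, in which the tool goes at most 62.5 mm and 10.7 degrees, less where a joint would pass 70% of its speed; a pose out of reach is approached as far as the arm can. A call is refused whole if a number of a shift passes 0.0625 or a number of a turn 0.188, either way. A call with a gripper value outside its range is refused whole. The fingers move at their own pace and stop on an object; "force" is the grip in N (left out, the last holds). Time passes only in rows, so rows that do not move let the fingers close. It gives the time, the measured TCP pose, the force, the opening and the grip force at its end, in the units of the state.
- manip.get_obs(): the state, without advancing time (a new reading comes with each control period).
- optics.get_image(name): name is "side" or "top"; returns a dict with "frame" (400x640x3 uint8, red, green, blue), "range_z" (400x640 float32, mm along the optical axis (not along the pixel's ray), 0 where there is no reading), "fov_y" (degrees; the focal length in pixels is half the picture's height over the tangent of half this angle, whatever the lens; pixels are square), "cx", "cy" (the principal point, pixels), "rvec" (rotation vector, rad) and "tvec" (3), from world to camera coordinates, as OpenCV has them. Camera axes: x right, y down, z forward; pixel columns grow to the right and rows downward; lengths in mm; the calibration is good to about 2 mm. A picture is of the moment at which its call begins.
- manip.close_job(): hands the job in; it is judged then, once.
The state is a dict: "time": time; "joint_pos": joint angles; "joint_vel": joint speeds; "effort": joint torques, N m; "ee_pos": TCP position; "tool_rot": TCP orientation; "wrist_force": force on the tool from outside, world axes, zero at the start; "torque": the same for the moment, N m; "opening": opening from 0.0 (shut) to 1.0 (fully open); "finger_force": force on a finger pad.
Only numpy, scipy, OpenCV 4.12 (cv2) and the standard library are available. Lean on these libraries where they do the work, as an engineer would, in place of code of your own. Each camera call takes 0.05 s, during which the arm holds its last target. There are 200 camera calls.

### The job

The aperture-plate tray of the green cabinet is held shut by a hidden spring catch. Take the thin pin with the brass handle from the wooden tool block, feel through the narrow slot in the cabinet's top for the catch and press it until the tray springs out, then stand the pin fully home in the tool block again and let go. Press gently: the works inside bend if pushed with more than about 2 kg (20 N); leave everything else where it is.

Things in the scene. Friction and masses are not known exactly. Their poses are not given: they have to be found in the camera images.
- cabinet: Green steel cabinet fixed to the bench, 160 (x) x 180 (y) x 90 mm high, top flat and rigid, 4 mm thick. Origin: centre of its underside; its -x face is the front, where the tray comes out.
- slot (a point): Centre of the access slot, in the plane of the cabinet's top: 90 mm above the bench, 40 mm towards -x from the cabinet's centre; axes as the cabinet's. The slot has a brass surround and is 44 mm long along the cabinet's y and 9 mm wide along its x.
- guard_level (a point): Point 16 mm straight below the slot's centre, level with the top of a dark sprung guard strip, 90 mm long, that gives 3.5 N per mm and is solid after 6 mm (21 N: too hard). Pressing it frees nothing. It has one hole, 9 mm along y and 10 mm along x, centred across the slot (x) but anywhere up to 17 mm either way along it (y), different every time and not measured: feel for it.
- catch_level (a point): Point 24 mm straight below the slot's centre: the highest that the flat pad of the spring catch can lie. The pad lies only under the guard strip's hole, 8 to 16 mm below the strip's top, different every time and not measured. It yields at 2.5 N, then stiffens by 0.5 N per mm. After about 7 mm of travel (6 to 7 N) the tray is freed; after 10 mm the pad is solid.
- tray (a joint): How far the tray (wooden front with a small brass knob, low in the cabinet's front face) has slid out, in m: below 0.002 when latched; its own spring throws it out to 0.040, towards the cabinet's -x, within a second of the catch being tripped, and it stays out.
- block: Wooden tool block fixed to the bench, 60 (x) x 130 (y) x 58 mm high. Origin: centre of its underside. Two upright round holes, 12 mm wide and 54 mm deep, 64 mm apart along its y: one holds the pin, the other the drift.
- block_hole0 (a point): Centre of the mouth of the hole at the block's -y end, 58 mm above the bench.
- block_hole1 (a point): Centre of the mouth of the hole at the block's +y end, 58 mm above the bench.
- pin: Thin pin, loose, about 70 g, upright in either hole of the block. Origin: the rounded tip of its rod; z runs up the pin. Steel rod 5 mm thick from 0 to 50 mm, collar 21 mm wide from 50 to 53 mm, square brass handle 16 x 16 mm (faces square to its x and y) from 53 to 98 mm with a red dot on top. Home, the collar rests on the block and the tip is 8 mm above the bench.
- drift: Look-alike thick drift in the block's other hole: same shape, but a 10 mm rod (too thick for the slot) and a dark wooden handle without the red dot. Origin: its tip. To be left alone.
- pot: Grey stoneware inkwell-shaped pot, 72 mm wide, 56 mm high, loose. Origin: centre of its underside. Leave alone.
- sprocket: Copper sprocket wheel standing on its face, 58 mm wide, 32 mm high, loose. Origin: centre of its underside. Leave alone.
- reel: Ribbed aluminium reel lying flat, 160 mm wide, 24 mm high, loose. Origin: centre of its underside. Leave alone.
- film_can: Round steel film can lying flat, 144 mm wide, 28 mm high, loose. Origin: centre of its underside. Leave alone.
- framing_tip (a point): Brass ball at the top of the framing lever, about 85 mm above the bench, on a dark block 70 x 50 mm. Leave alone.

How it is judged:
By the outcome, as a careful person would: the job done as asked, in the order asked, and still so for the second after the job is handed in, with the robot touching nothing.
It also fails if it takes over 72 s, if anything falls off the work surface, if the arm or the gripper's body presses on something with over 40 N, if the wrist force passes 120 N, or if a joint passes its speed limit or range.

## Working session

There is one attempt and no reset: what is moved stays moved. The work goes in short steps, Python scripts to look and compute and a tool call to move; the robot and the scene stay as the last step left them, time stands still between calls to the robot, and variables do not carry over. Pictures are saved under pics/ and viewed, at most 10 in all, crops included, and the job is handed in when it is done.

Besides the shell and the picture viewer there is one more tool, called as name(argument=value, ...), one argument or row to a line, values as JSON. arm_command: Moves the arm, as the interface text tells. Its arguments: {"type":"object","properties":{"steps":{"type":"array"},"force":{"type":"number"}},"required":["steps"]}

```bash
mkdir -p pics; cat > h.py <<'E'
import numpy as np, cv2
from workcell import manip, optics
def cam(n):
    d=optics.get_image(n); f=200/np.tan(np.radians(d["fov_y"])/2)
    R=cv2.Rodrigues(np.array(d["rvec"],float))[0]; t=np.array(d["tvec"],float).ravel()
    return d,f,R,t
def save(d,p,crop=None,s=1):
    im=d["frame"][:,:,::-1]
    if crop: x0,y0,x1,y1=crop; im=im[y0:y1,x0:x1]
    cv2.imwrite(p,cv2.resize(im,None,fx=s,fy=s,interpolation=cv2.INTER_CUBIC))
def onz(c,u,v,z):
    d,f,R,t=c; r=R.T@np.array([(u-d["cx"])/f,(v-d["cy"])/f,1]); o=-R.T@t
    return o+r*(z-o[2])/r[2]
def pt(c,u,v):
    d,f,R,t=c; z=d["range_z"][int(round(v)),int(round(u))]
    return R.T@(np.array([(u-d["cx"])/f*z,(v-d["cy"])/f*z,z])-t)
def proj(c,P):
    d,f,R,t=c; q=R@np.array(P,float)+t; return q[:2]/q[2]*f+[d["cx"],d["cy"]]
E
python3 - <<'E'
from h import *
for n in("top","side"):
    c=cam(n); save(c[0],f"pics/{n}0.png",s=1.25); print(n,c[1],-c[2].T@c[3],c[2][2])
print(manip.get_obs())
E
```

```text
top 434.84287671852866 [ 326.54110733   72.48147979 1267.64050813] [ 2.02617470e-01  2.91244934e-04 -9.79257921e-01]
side 494.2442833460129 [ 406.70999212 -935.21483962  815.57141102] [ 0.13808083  0.79095324 -0.59609282]
{'time': 0.1, 'joint_pos': array([ 1.09084912e+00,  8.79334805e-02,  1.37215176e+00, -1.17642106e-05,
        1.68359792e+00, -1.03052570e-01]), 'joint_vel': array([-0.00083351, -0.00245371, -0.00569499, -0.00062641, -0.00088893,
       -0.00113738]), 'effort': array([ 2.27882141e-03, -3.53012860e+01, -3.14219248e+01, -1.29044747e-04,
        7.98590801e-03, -3.38753375e-05]), 'ee_pos': array([202.16552748, 510.94672985, 205.20292049]), 'tool_rot': array([-2.94795884e-04,  1.87334473e-01,  9.82295629e-01, -1.00283881e-03]), 'wrist_force': array([-0.73630444, -0.79414646, -0.2047511 ]), 'torque': array([-0.00979112,  0.01073722,  0.01857404]), 'finger_force': 0.0, 'opening': 1.0010988851117968}
```

View pics/top0.png

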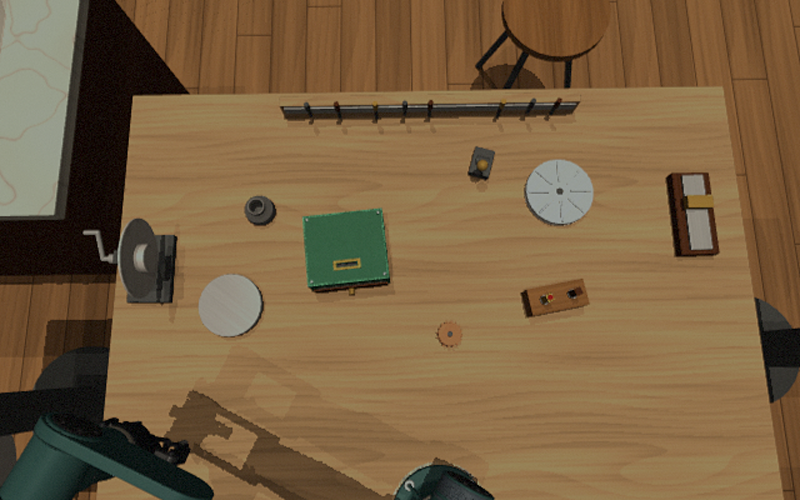

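View pics/side0.png

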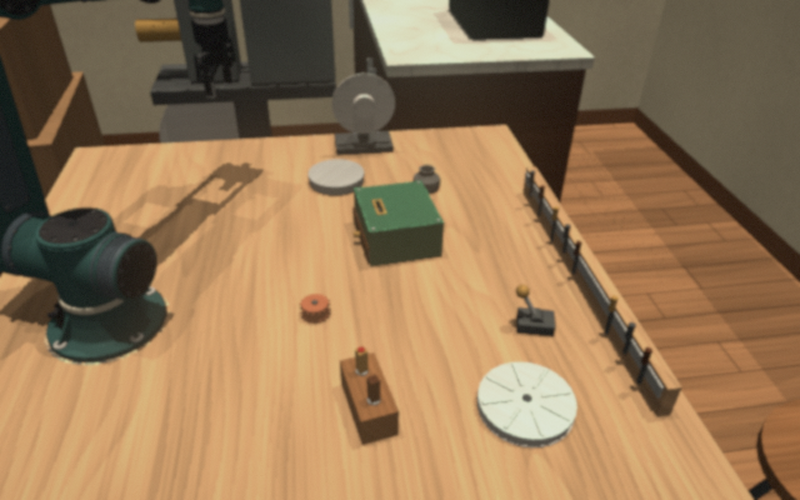

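The top view shows the slot at about (347,264), the red-dotted pin at (549,297) in the block's left (+y) hole, and the drift at (573,293), all at 1.25x scale. The side view agrees. Next I'll enlarge both areas.

```bash
python3 - <<'E'
from h import *
c=cam("top"); im=c[0]["frame"][:,:,::-1]
a=cv2.resize(im[160:240,235:320],None,fx=7,fy=7,interpolation=cv2.INTER_CUBIC)[:, :]
b=cv2.resize(im[215:260,410:480],None,fx=7,fy=7,interpolation=cv2.INTER_CUBIC)
cv2.imwrite("pics/a.png",a);cv2.imwrite("pics/b.png",b)
E
```

```text
(no output)
```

View pics/a.png

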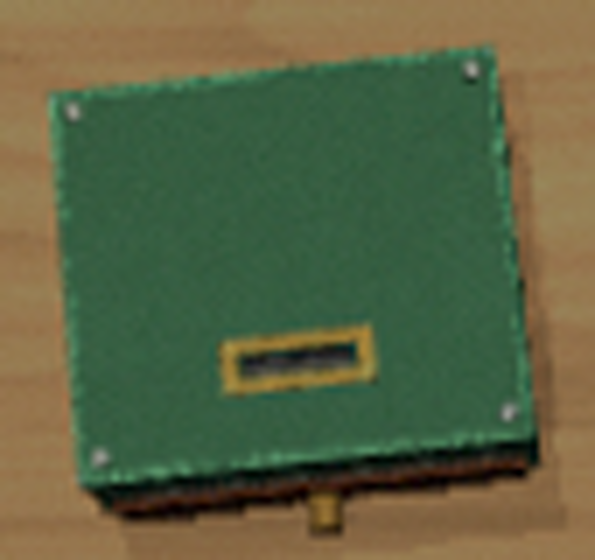

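View pics/b.png

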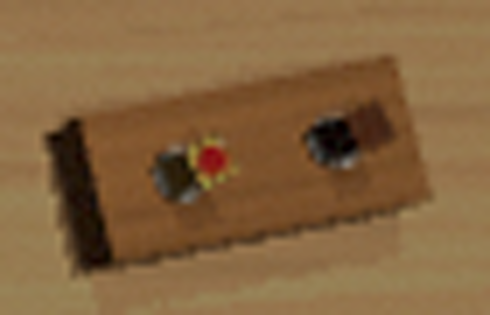

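Crop a: the slot's brass frame is centred at about (299,360), with the cabinet's top corners at (52,95), (492,48), (535,440) and (82,485). Crop b: the block's top corners are (80,118), (395,58), (433,198) and (110,265), and the red dot is at (211,159).

```bash
python3 - <<'E'
from h import *
np.set_printoptions(precision=1,suppress=True)
c=cam("top")
A=lambda x,y:(235+(x+.5)/7-.5,160+(y+.5)/7-.5)
B=lambda x,y:(410+(x+.5)/7-.5,215+(y+.5)/7-.5)
def rep(n,F,P,z):
    q=np.array([onz(c,*F(*p),z)[:2] for p in P]); print(n,q.tolist() and q,"mean",q.mean(0)); return q
def yaw(q): # TL,TR,BR,BL: +x is up, -y is right
    vx=(q[0]+q[1]-q[2]-q[3]); vy=(q[0]+q[3]-q[1]-q[2]); 
    print("x-yaw",np.arctan2(vx[1],vx[0]),"y-yaw",np.arctan2(-vy[0],vy[1]),"size",np.linalg.norm(vx)/2,np.linalg.norm(vy)/2)
q=rep("cab",A,[(52,95),(492,48),(535,440),(82,485)],90);yaw(q)
q=rep("slot",A,[(222,342),(370,325),(377,380),(228,393)],90);yaw(q)
q=rep("slot in",A,[(299,360)],90)
q=rep("block",B,[(80,118),(395,58),(433,198),(110,265)],58);yaw(q)
q=rep("dot",B,[(211,159)],106)
for p in((211,159),): print(pt(c,*B(*p)))
print(pt(c,*A(300,200)))
m=manip.get_obs(); print(manip.hold_point_z)
from scipy.spatial.transform import Rotation as R
w,x,y,z=m["tool_rot"]; print(R.from_quat([x,y,z,w]).as_matrix())
E
```

```text
cab [[648.5 292.1]
 [665.  115.8]
 [505.8 100.3]
 [491.  277.1]] mean [577.6 196.3]
x-yaw 0.09590112236203706 y-yaw 0.08871143852615884 size 159.06821758612304 177.23889690278583
slot [[546.8 223. ]
 [552.7 164.8]
 [530.6 162. ]
 [526.4 220.5]] mean [539.1 192.6]
x-yaw 0.12414566120118158 y-yaw 0.08606440296413968 size 21.364242076483787 58.567098311880414
slot in [[539.1 192.7]] mean [539.1 192.7]
block [[ 480.3 -206.2]
 [ 502.4 -333.8]
 [ 446.1 -344.2]
 [ 421.7 -214.4]] mean [ 462.6 -274.6]
x-yaw 0.16037702695582576 y-yaw 0.17881186100811097 size 58.20804164251793 130.82992539115185
dot [[ 457.6 -244.2]] mean [ 457.6 -244.2]
[ 457.3 -243.3  109.2]
[604.6 193.   86.3]
18.700000000000003
[[-0.9  0.4 -0. ]
 [ 0.4  0.9 -0. ]
 [ 0.  -0.  -1. ]]
```

```bash
python3 - <<'E'
from h import *
c=cam("top"); d=cam("side")
u,v=proj(d,(457.4,-243.7,95)).round().astype(int); print(u,v)
f=lambda im,x,y,r:cv2.resize(im[y-r:y+r,x-r:x+r,::-1],(390,390),interpolation=cv2.INTER_NEAREST)
cv2.imwrite("pics/c.png",np.hstack([f(c[0]["frame"],439,238,13),f(d[0]["frame"],u,v+4,15)]))
E
```

```text
290 283
```

View pics/c.png

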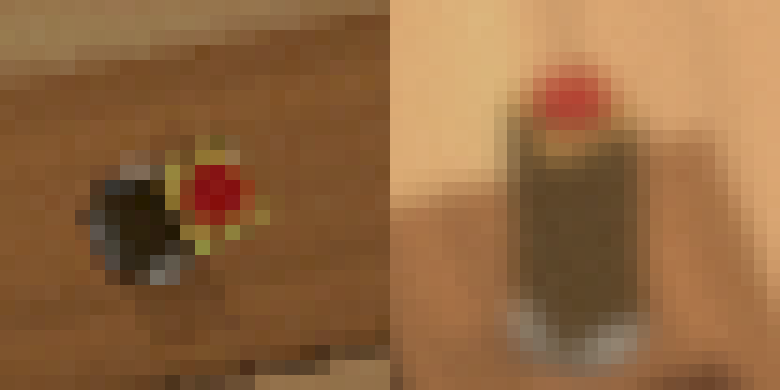

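The red dot sits on the handle, whose top corners are at about (217,140), (265,215), (205,248) and (170,170). The faces are therefore turned roughly 31° from world x. In the side crop, the handle's edge faces the camera, which agrees. I'll move above the pin and turn the tool by -0.65 rad.

arm_command(
  steps=[
    [0.0182,-0.0539,0,0,0,-0.13,0.2],
    [0.0182,-0.0539,0,0,0,-0.13,0.2],
    [0.0182,-0.0539,0,0,0,-0.13,0.2],
    [0.0182,-0.0539,0,0,0,-0.13,0.2],
    [0.0182,-0.0539,0,0,0,-0.13,0.2],
    [0.0182,-0.0539,0,0,0,0,0.2],
    [0.0182,-0.0539,0,0,0,0,0.2],
    [0.0182,-0.0539,0,0,0,0,0.2],
    [0.0182,-0.0539,0,0,0,0,0.2],
    [0.0182,-0.0539,0,0,0,0,0.2],
    [0.0182,-0.0539,0,0,0,0,0.2],
    [0.0182,-0.0539,0,0,0,0,0.2],
    [0.0182,-0.0539,0,0,0,0,0.2],
    [0.0182,-0.0539,0,0,0,0,0.2],
    [0,0,0,0,0,0,0.2],
    [0,0,0,0,0,0,0.2],
    [0,0,0,0,0,0,0.2],
  ],
  force=40,
)

```text
time: 2.42
ee_pos: [457.1, -242.0, 206.8]
tool_rot: [0.0, 0.49, 0.871, 0.0]
wrist_force: [0.6, -0.0, -1.1]
opening: 0.595
finger_force: 0.0
```

arm_command(
  steps=[
    [0.0003,-0.0016,-0.04,0,0,0,0.2],
    [0,0,-0.04,0,0,0,0.2],
    [0,0,-0.03,0,0,0,0.2],
    [0,0,-0.015,0,0,0,0.2],
    [0,0,-0.012,0,0,0,0.2],
    [0,0,0,0,0,0,0.2],
    [0,0,0,0,0,0,-1],
    [0,0,0,0,0,0,-1],
    [0,0,0,0,0,0,-1],
    [0,0,0,0,0,0,-1],
    [0,0,0,0,0,0,-1],
    [0,0,0,0,0,0,-1],
    [0,0,0,0,0,0,-1],
    [0,0,0,0,0,0,-1],
  ],
  force=40,
)

```text
time: 4.18
ee_pos: [458.3, -245.4, 70.7]
tool_rot: [0.001, 0.491, 0.871, -0.0]
wrist_force: [-0.6, -0.1, 6.0]
opening: 0.174
finger_force: 39.4
```

arm_command(
  steps=[
    [0,0,0.01,0,0,0,-1],
    [0,0,0.02,0,0,0,-1],
    [0,0,0.03,0,0,0,-1],
    [0,0,0.035,0,0,0,-1],
    [0,0,0.035,0,0,0,-1],
    [0,0,0,0,0,0,-1],
    [0,0,0,0,0,0,-1],
    [0,0,0,0,0,0,-1],
    [0,0,0,0,0,0,-1],
  ],
  force=60,
)

```text
time: 5.3
ee_pos: [456.9, -244.4, 197.8]
tool_rot: [-0.001, 0.491, 0.871, 0.0]
wrist_force: [0.5, 0.4, 0.8]
opening: 0.163
finger_force: 58.8
```

```bash
python3 - <<'E'
from h import *
d=cam("side"); o=manip.get_obs(); print(o["ee_pos"],o["wrist_force"],o["torque"],o["opening"],o["finger_force"])
u,v=proj(d,o["ee_pos"]).round().astype(int); print(u,v)
save(d[0],"pics/d.png",(u-40,v-50,u+40,v+50),6)
for dz in(0,-61,-65):print(proj(d,o["ee_pos"]+[0,0,dz])-[u-40,v-50])
E
```

```text
[ 457.03226302 -244.47299365  198.10710895] [ 0.0510717   0.14719861 -1.09951511] [ 0.00571654 -0.03240238 -0.03598045] 0.16840706891477847 58.7868320569396
288 244
[40.10064629 50.40082489]
[40.95937902 73.97182878]
[41.0134169 75.4550925]
```

View pics/d.png

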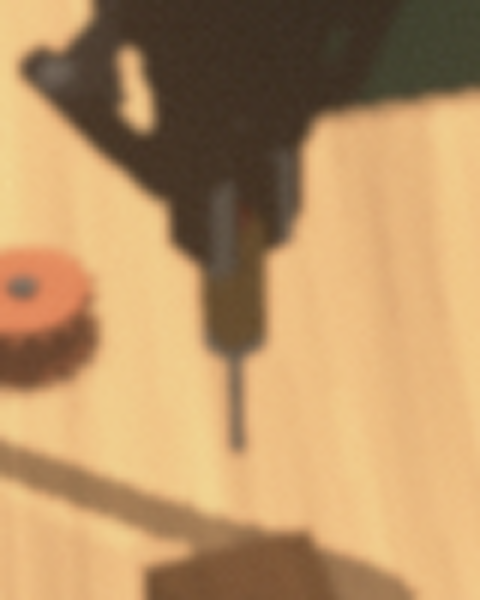

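The pin is held straight, with its tip at (237,452) in the crop where I expected it. So tip z ≈ TCP z − 63. Next I'll go above the slot.

arm_command(
  steps=[
    [0.0102,0.0546,0,0,0,0,-1],
    [0.0102,0.0546,0,0,0,0,-1],
    [0.0102,0.0546,0,0,0,0,-1],
    [0.0102,0.0546,0,0,0,0,-1],
    [0.0102,0.0546,0,0,0,0,-1],
    [0.0102,0.0546,0,0,0,0,-1],
    [0.0102,0.0546,0,0,0,0,-1],
    [0.0102,0.0546,0,0,0,0,-1],
    [0,0,-0.02,0,0,0,-1],
    [0,0,-0.015,0,0,0,-1],
    [0,0,0,0,0,0,-1],
    [0,0,0,0,0,0,-1],
    [0,0,0,0,0,0,-1],
    [0,0,0,0,0,0,-1],
  ],
)

```text
time: 7.1
ee_pos: [539.5, 191.8, 165.2]
tool_rot: [0.001, 0.491, 0.871, 0.001]
wrist_force: [0.4, 0.3, -0.8]
opening: 0.167
finger_force: 58.9
```

```bash
python3 - <<'E'
from h import *
d=cam("side"); o=manip.get_obs(); print(o["ee_pos"],o["wrist_force"],o["torque"])
u,v=proj(d,o["ee_pos"]-[0,0,63]).round().astype(int); print(u,v)
save(d[0],"pics/e.png",(u-40,v-35,u+40,v+35),8)
P=lambda p:(proj(d,p)-[u-40,v-35])*8+3.5
print("tip",P(o["ee_pos"]-[0,0,63]),"slot",P([538.5,192.6,90]))
for a in(-22,22):print(P([538.5-a*.09,192.6+a,90]))
E
```

```text
[539.40200461 191.85249665 165.02632064] [0.8101006  0.31217124 0.14399073] [-0.0064776  -0.03337208  0.01352938]
304 161
tip [322.04217384 285.09403541] slot [319.4290047  314.18097709]
[333.28377352 348.89557969]
[305.92323462 280.34082809]
```

View pics/e.png

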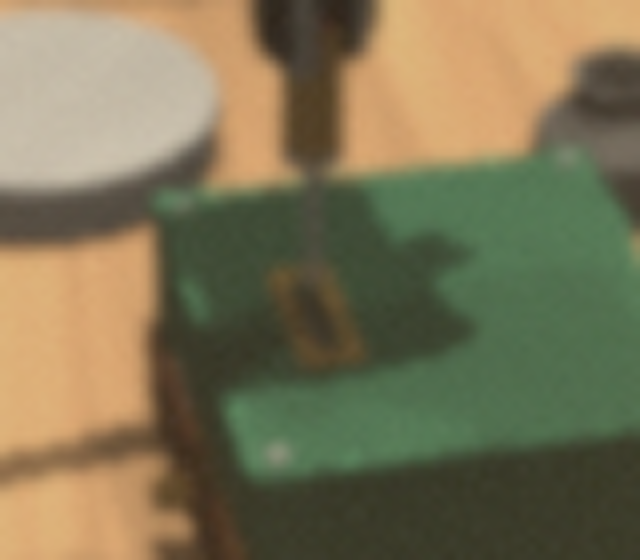

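The tip (317,280) hangs over the slot, which is centred at (317,315), so it is well aligned across. I'll lower it gently.

arm_command(
  steps=[
    [-0.0004,0,-0.006,0,0,0,-1],
    [0,0,-0.004,0,0,0,-1],
    [0,0,-0.002,0,0,0,-1],
    [0,0,-0.002,0,0,0,-1],
    [0,0,-0.002,0,0,0,-1],
    [0,0,-0.001,0,0,0,-1],
    [0,0,0,0,0,0,-1],
    [0,0,0,0,0,0,-1],
  ],
)

```text
time: 8.15
ee_pos: [538.7, 192.0, 147.4]
tool_rot: [0.0, 0.491, 0.871, 0.0]
wrist_force: [0.4, 0.6, 0.4]
opening: 0.164
finger_force: 58.9
```

arm_command(
  steps=[
    [0,0,-0.004,0,0,0,-1],
    [0,0,-0.004,0,0,0,-1],
    [0,0,-0.003,0,0,0,-1],
    [0,0,-0.002,0,0,0,-1],
    [0,0,0,0,0,0,-1],
    [0,0,0,0,0,0,-1],
  ],
)

```text
time: 8.9
ee_pos: [538.9, 192.1, 134.9]
tool_rot: [0.0, 0.491, 0.871, 0.0]
wrist_force: [-1.1, -0.2, 2.1]
opening: 0.164
finger_force: 59.3
```

arm_command(
  steps=[
    [0,0,-0.0015,0,0,0,-1],
    [0,0,0,0,0,0,-1],
    [0,0,0,0,0,0,-1],
  ],
)

```text
time: 9.28
ee_pos: [538.5, 192.4, 132.1]
tool_rot: [-0.0, 0.491, 0.871, 0.0]
wrist_force: [-0.1, 2.1, -0.1]
opening: 0.166
finger_force: 58.9
```

arm_command(
  steps=[
    [0,0,-0.0015,0,0,0,-1],
    [0,0,0,0,0,0,-1],
    [0,0,0,0,0,0,-1],
  ],
)

```text
time: 9.65
ee_pos: [538.6, 192.1, 131.0]
tool_rot: [-0.0, 0.491, 0.871, 0.0]
wrist_force: [0.3, 0.6, -0.8]
opening: 0.166
finger_force: 58.8
```

There is still no contact, and the tip is about 6 mm below the guard's level, so it seems to be in the hole. I'll carry on down for the pad.

arm_command(
  steps=[
    [0,0,-0.001,0,0,0,-1],
    [0,0,-0.001,0,0,0,-1],
    [0,0,-0.001,0,0,0,-1],
    [0,0,0,0,0,0,-1],
    [0,0,0,0,0,0,-1],
  ],
)

```text
time: 10.28
ee_pos: [538.7, 192.1, 128.3]
tool_rot: [0.0, 0.491, 0.871, 0.0]
wrist_force: [0.3, 1.7, 0.3]
opening: 0.164
finger_force: 59.0
```

arm_command(
  steps=[
    [0,0,-0.001,0,0,0,-1],
    [0,0,-0.001,0,0,0,-1],
    [0,0,-0.001,0,0,0,-1],
    [0,0,0,0,0,0,-1],
    [0,0,0,0,0,0,-1],
  ],
)

```text
time: 10.9
ee_pos: [538.7, 192.0, 125.2]
tool_rot: [-0.0, 0.491, 0.871, 0.0]
wrist_force: [1.0, 2.0, -0.9]
opening: 0.168
finger_force: 58.9
```

arm_command(
  steps=[
    [0,0.0008,-0.001,0,0,0,-1],
    [0,0,-0.001,0,0,0,-1],
    [0,0,-0.001,0,0,0,-1],
    [0,0,0,0,0,0,-1],
    [0,0,0,0,0,0,-1],
  ],
)

```text
time: 11.52
ee_pos: [538.7, 192.8, 122.5]
tool_rot: [0.0, 0.491, 0.871, 0.0]
wrist_force: [-1.0, 0.8, 0.9]
opening: 0.164
finger_force: 59.1
```

arm_command(
  steps=[
    [0,0,-0.001,0,0,0,-1],
    [0,0,-0.001,0,0,0,-1],
    [0,0,-0.001,0,0,0,-1],
    [0,0,0,0,0,0,-1],
    [0,0,0,0,0,0,-1],
  ],
)

```text
time: 12.15
ee_pos: [539.1, 192.8, 120.3]
tool_rot: [0.001, 0.491, 0.871, 0.0]
wrist_force: [-1.0, 0.2, 5.5]
opening: 0.166
finger_force: 59.6
```

Contact with the pad. Now I'll press.

arm_command(
  steps=[
    [0,0,-0.001,0,0,0,-1],
    [0,0,-0.001,0,0,0,-1],
    [0,0,-0.001,0,0,0,-1],
    [0,0,0,0,0,0,-1],
    [0,0,0,0,0,0,-1],
  ],
)

```text
time: 12.78
ee_pos: [539.2, 192.8, 117.7]
tool_rot: [0.001, 0.491, 0.871, 0.001]
wrist_force: [-1.1, -0.3, 6.2]
opening: 0.166
finger_force: 59.8
```

arm_command(
  steps=[
    [0,0,-0.001,0,0,0,-1],
    [0,0,-0.001,0,0,0,-1],
    [0,0,0,0,0,0,-1],
    [0,0,0,0,0,0,-1],
  ],
)

```text
time: 13.28
ee_pos: [539.3, 192.8, 116.0]
tool_rot: [0.001, 0.491, 0.871, 0.001]
wrist_force: [-1.9, 0.3, 7.6]
opening: 0.162
finger_force: 59.9
```

```bash
python3 - <<'E'
from h import *
d=cam("top"); o=manip.get_obs(); print(o["ee_pos"],o["wrist_force"])
save(d[0],"pics/f.png",(225,150,335,250),5)
E
```

```text
[539.34358619 192.85118158 116.0314951 ] [-0.82741793 -0.8156242   6.55349375]
```

View pics/f.png

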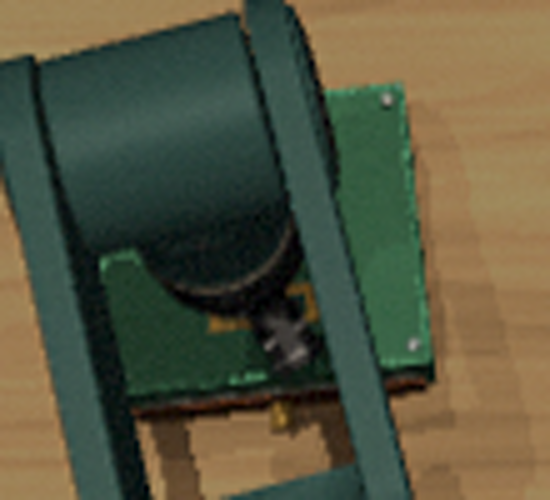

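The view shows the tray still shut, with its knob at (283,415) in the crop. I'll press another millimetre at a time and track the knob by code.

arm_command(
  steps=[
    [0,0,-0.001,0,0,0,-1],
    [0,0,0,0,0,0,-1],
    [0,0,0,0,0,0,-1],
  ],
)

```text
time: 13.7
ee_pos: [539.3, 192.9, 114.6]
tool_rot: [0.001, 0.491, 0.871, 0.001]
wrist_force: [-0.8, 0.9, 6.3]
opening: 0.164
finger_force: 59.7
```

```bash
cat > k.py <<'E'
from h import *
c=cam("top"); o=manip.get_obs(); print(o["ee_pos"],o["wrist_force"])
f=c[0]["frame"].astype(int)
print([tuple(f[v,282]) for v in range(222,256,3)])
P=np.array([pt(c,282,v) for v in range(222,256,3)]); print(P[:,[0,2]].round().tolist())
E
python3 k.py
```

```text
[539.2938231  192.91616321 114.60367816] [-1.19134569  0.69842903  4.41201596]
[(np.int64(42), np.int64(41), np.int64(38)), (np.int64(1), np.int64(14), np.int64(11)), (np.int64(92), np.int64(85), np.int64(74)), (np.int64(71), np.int64(54), np.int64(26)), (np.int64(90), np.int64(66), np.int64(24)), (np.int64(152), np.int64(117), np.int64(53)), (np.int64(147), np.int64(122), np.int64(81)), (np.int64(62), np.int64(36), np.int64(14)), (np.int64(74), np.int64(86), np.int64(68)), (np.int64(54), np.int64(78), np.int64(72)), (np.int64(51), np.int64(78), np.int64(71)), (np.int64(50), np.int64(76), np.int64(67))]
[[485.0, 238.0], [500.0, 90.0], [503.0, 10.0], [494.0, 13.0], [485.0, 12.0], [476.0, 15.0], [468.0, 12.0], [456.0, 44.0], [401.0, 512.0], [396.0, 513.0], [390.0, 516.0], [385.0, 515.0]]
```

arm_command(
  steps=[
    [0,0,-0.001,0,0,0,-1],
    [0,0,0,0,0,0,-1],
    [0,0,0,0,0,0,-1],
  ],
)

```text
time: 14.12
ee_pos: [539.3, 192.9, 113.6]
tool_rot: [0.001, 0.491, 0.871, 0.001]
wrist_force: [-0.5, 0.1, 5.5]
opening: 0.167
finger_force: 59.7
```

```bash
python3 k.py
```

```text
[539.27202945 192.91505428 113.63384134] [-0.82537138  0.94896712  5.2238282 ]
[(np.int64(37), np.int64(36), np.int64(34)), (np.int64(25), np.int64(33), np.int64(27)), (np.int64(90), np.int64(82), np.int64(73)), (np.int64(71), np.int64(52), np.int64(24)), (np.int64(92), np.int64(69), np.int64(28)), (np.int64(150), np.int64(115), np.int64(54)), (np.int64(148), np.int64(121), np.int64(82)), (np.int64(60), np.int64(34), np.int64(6)), (np.int64(76), np.int64(89), np.int64(70)), (np.int64(51), np.int64(77), np.int64(68)), (np.int64(48), np.int64(73), np.int64(68)), (np.int64(49), np.int64(75), np.int64(71))]
[[486.0, 236.0], [479.0, 230.0], [503.0, 9.0], [494.0, 11.0], [485.0, 13.0], [476.0, 12.0], [468.0, 12.0], [456.0, 42.0], [401.0, 512.0], [396.0, 511.0], [391.0, 512.0], [385.0, 516.0]]
```

```bash
python3 - <<'E'
from h import *
a=cv2.resize(cv2.imread("pics/f.png"),(110,100),interpolation=cv2.INTER_AREA).astype(int)
c=cam("top"); b=c[0]["frame"][150:250,225:335,::-1].astype(int)
D=np.abs(a-b).sum(2); 
ys,xs=np.where(D>90); print(len(ys)); 
m=(ys>70); print(np.c_[xs[m]+225,ys[m]+150][:60].tolist())
print(proj(c,(493,188,25)),proj(c,(453,184,25)))
cv2.imwrite("pics/g.png",cv2.resize(np.hstack([a,b]).astype(np.uint8)[55:],None,fx=3.6,fy=6))
E
```

```text
397
[[307, 225], [308, 225], [302, 226], [303, 226], [304, 226], [305, 226], [306, 226], [307, 226], [308, 226], [302, 227], [303, 227], [304, 227], [305, 227], [306, 227], [307, 227], [308, 227], [309, 227], [310, 227], [282, 228], [283, 228], [284, 228], [287, 228], [288, 228], [289, 228], [290, 228], [302, 228], [303, 228], [304, 228], [305, 228], [306, 228], [307, 228], [308, 228], [309, 228], [273, 229], [274, 229], [275, 229], [276, 229], [277, 229], [279, 229], [280, 229], [281, 229], [282, 229], [283, 229], [284, 229], [285, 229], [288, 229], [289, 229], [290, 229], [291, 229], [303, 229], [304, 229], [305, 229], [306, 229], [308, 229], [264, 230], [267, 230], [268, 230], [269, 230], [270, 230], [272, 230]]
[281.13297429 230.74102274] [282.49517793 244.63058165]
```

View pics/g.png

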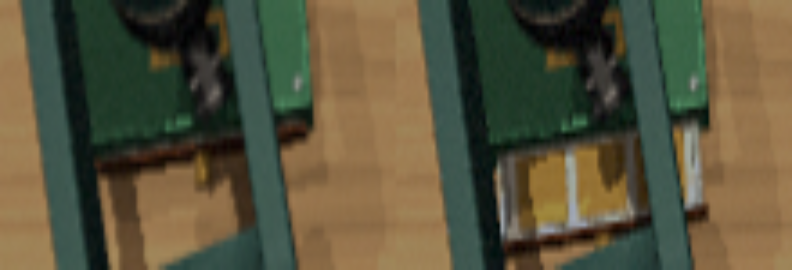

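The right half shows the tray sprung out with its plates visible; the left half is from before. I'll withdraw straight up and carry the pin back.

arm_command(
  steps=[
    [0,0,0.01,0,0,0,-1],
    [0,0,0.015,0,0,0,-1],
    [0,0,0.02,0,0,0,-1],
    [0,0,0.02,0,0,0,-1],
    [0,0,0.02,0,0,0,-1],
    [0,0,0,0,0,0,-1],
    [-0.0102,-0.0546,0,0,0,0,-1],
    [-0.0102,-0.0546,0,0,0,0,-1],
    [-0.0102,-0.0546,0,0,0,0,-1],
    [-0.0102,-0.0546,0,0,0,0,-1],
    [-0.0102,-0.0546,0,0,0,0,-1],
    [-0.0102,-0.0546,0,0,0,0,-1],
    [-0.0102,-0.0546,0,0,0,0,-1],
    [-0.0102,-0.0546,0,0,0,0,-1],
    [0,0,-0.02,0,0,0,-1],
    [0,0,-0.025,0,0,0,-1],
    [0,0,0,0,0,0,-1],
    [0,0,0,0,0,0,-1],
    [0,0,0,0,0,0,-1],
  ],
)

```text
time: 16.6
ee_pos: [457.7, -244.2, 153.7]
tool_rot: [0.001, 0.491, 0.871, -0.0]
wrist_force: [-0.5, 0.3, -0.5]
opening: 0.162
finger_force: 58.9
```

```bash
python3 -c "
from h import *
o=manip.get_obs(); print(o['ee_pos'],o['wrist_force'])"
```

```text
[ 457.72540096 -244.1852305   153.66335697] [-0.5134298   0.34944819 -0.45178516]
```

arm_command(
  steps=[
    [-0.0005,0.0005,-0.02,0,0,0,-1],
    [0,0,-0.01,0,0,0,-1],
    [0,0,-0.005,0,0,0,-1],
    [0,0,-0.005,0,0,0,-1],
    [0,0,-0.005,0,0,0,-1],
    [0,0,0,0,0,0,-1],
    [0,0,0,0,0,0,-1],
  ],
)

```text
time: 17.48
ee_pos: [456.7, -243.6, 107.6]
tool_rot: [0.0, 0.491, 0.871, 0.0]
wrist_force: [-0.4, 0.6, -1.2]
opening: 0.161
finger_force: 59.0
```

The tip is in the hole with no contact. I'll lower it to just above home.

arm_command(
  steps=[
    [0,0,-0.01,0,0,0,-1],
    [0,0,-0.01,0,0,0,-1],
    [0,0,-0.008,0,0,0,-1],
    [0,0,-0.004,0,0,0,-1],
    [0,0,-0.002,0,0,0,-1],
    [0,0,-0.001,0,0,0,-1],
    [0,0,0,0,0,0,-1],
    [0,0,0,0,0,0,-1],
  ],
  force=40,
)

```text
time: 18.48
ee_pos: [456.8, -243.6, 72.6]
tool_rot: [0.0, 0.491, 0.871, 0.0]
wrist_force: [0.2, -0.9, 0.2]
opening: 0.166
finger_force: 59.0
```

arm_command(
  steps=[
    [0,0,-0.001,0,0,0,-1],
    [0,0,-0.0005,0,0,0,-1],
    [0,0,0,0,0,0,-1],
    [0,0,0,0,0,0,-1],
  ],
  force=20,
)

```text
time: 18.98
ee_pos: [456.6, -243.5, 70.9]
tool_rot: [0.0, 0.491, 0.871, 0.0]
wrist_force: [0.1, 0.3, -0.7]
opening: 0.165
finger_force: 59.0
```

arm_command(
  steps=[
    [0,0,-0.0008,0,0,0,-1],
    [0,0,0,0,0,0,-1],
    [0,0,0,0,0,0,-1],
  ],
)

```text
time: 19.35
ee_pos: [456.8, -243.7, 70.8]
tool_rot: [0.0, 0.491, 0.871, -0.0]
wrist_force: [-1.9, 0.5, 4.0]
opening: 0.165
finger_force: 59.6
```

The collar is touching the block at about 4 N. I'll release and retreat upwards.

arm_command(
  steps=[
    [0,0,0,0,0,0,-0.4],
    [0,0,0,0,0,0,-0.2],
    [0,0,0,0,0,0,0.1],
    [0,0,0,0,0,0,0.2],
    [0,0,0,0,0,0,0.2],
    [0,0,0,0,0,0,0.2],
    [0,0,0.01,0,0,0,0.2],
    [0,0,0.03,0,0,0,0.2],
    [0,0,0.05,0,0,0,0.2],
    [0,0,0.05,0,0,0,0.2],
    [-0.05,0.0,0,0,0,0,0.2],
    [-0.05,0.0,0,0,0,0,0.2],
    [-0.03,0,0,0,0,0,0.2],
    [0,0,0,0,0,0,0.2],
    [0,0,0,0,0,0,0.2],
    [0,0,0,0,0,0,0.2],
  ],
)

```text
time: 21.35
ee_pos: [327.4, -243.5, 210.1]
tool_rot: [0.0, 0.491, 0.871, 0.0]
wrist_force: [0.4, -0.2, 0.2]
opening: 0.604
finger_force: 0.0
```

```bash
python3 - <<'E'
from h import *
c=cam("top"); d=cam("side")
f=lambda im,x0,y0,x1,y1:cv2.resize(im[y0:y1,x0:x1,::-1],(390,390),interpolation=cv2.INTER_CUBIC)
cv2.imwrite("pics/z.png",np.hstack([f(c[0]["frame"],230,150,490,270),f(d[0]["frame"],265,255,345,355)]))
fr=c[0]["frame"][225:250,425:455].astype(int); m=(fr[...,0]>110)&(fr[...,1]<50)
ys,xs=np.where(m)
if len(xs): print(len(xs),onz(c,xs.mean()+425,ys.mean()+225,106), pt(c,xs.mean()+425,ys.mean()+225))
o=manip.get_obs();print(o["ee_pos"],o["opening"],o["time"])
E
```

```text
12 [ 455.72790104 -243.45346333  106.        ] [ 455.48406713 -242.85715119  108.19254107]
[ 327.24500117 -243.40089701  209.84816215] 0.5965894984870325 21.45
```

View pics/z.png

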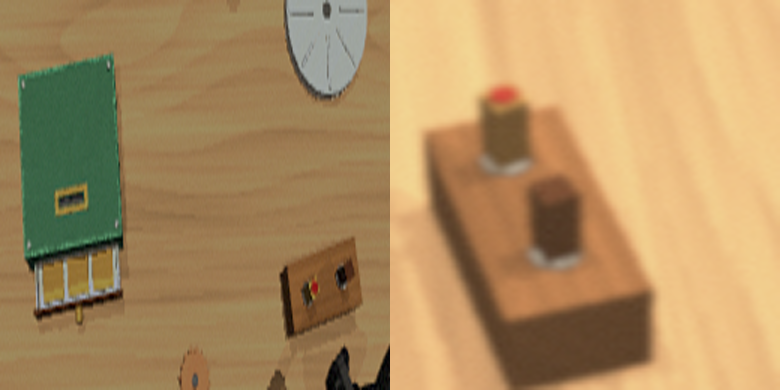

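The picture shows the tray out (knob at about (80,315)). The pin stands upright in its hole with its collar on the block, at about (505,130) in the side crop, and the drift is untouched. I'm handing the job in.

```bash
python3 -c "
from workcell import manip
print(manip.close_job())"
```

```text
the job is handed in; nothing more can be done
None
```

The tray sprang out after a gentle press on the catch (8 N at most in the readings), the pin is fully home in its block hole and released, and the job was handed in at about 21 s; the hand-in returned no verdict.

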